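# Bleed the engraver's air receiver

## Robot

A 6-joint arm with a two-finger parallel gripper is mounted at the origin on the work surface. World frame = base frame: x ahead of the robot, y to its left, z up, the work surface at z = 0. Lengths are in m, angles in rad, forces in N, time in s.
With the tool pointing down it reaches from about 0.325 to 0.775 m from the base axis. Payload 9.3 kg.
Tool frame: the origin (TCP) lies on the mounting face of the last link; the fingertips stand 173 mm ahead of it and the grasp point (between the pads) lies 155 mm ahead of it (bot.tip_extent is the distance from the TCP to the fingertips, in m); x points along the fingers, z is the direction in which the jaws open and shut, and the axes are right-handed (so a half turn about x gives the same grasp; the last joint's range is limited). The gripper opens to 85 mm and grips with 20 to 120 N. Pads are 22 mm wide; open, the fingers measure 114 mm over their backs; the gripper's body (76 mm by 85 mm) begins 54 mm behind the grasp point. The pads swing forward as they close: fully open they stand 13 mm farther back than shut.
Start: joints at [-1.396, 0.259, 0.021, 1.334, 0, 1.418], TCP at [0.177, -0.521, 0.405] pointing down, gripper open.
Joint ranges: [-3.04, 3.04], [-0.91, 1.82], [-1.04, 1.36], [-1.92, 1.95], [-1.52, 1.45], [-3.14, 3.14]. Speed limits (rad/s): [2.22, 2.22, 2.79, 3.14, 3.14, 3.14].

## Interface

Orientations are given as a rotation vector (axis times angle).
In Python, from plant import bot gives the robot as it stands.
- The arm moves only by the tool arm_command, never from a script. Its argument "targets" is text: rows parted by semicolons, each of 7 numbers parted by spaces: the finger opening in mm, from 0 to 85.4, then the shift along the tool's x, y, z scaled (see below), then the turn, a rotation vector about the tool's x, y, z scaled (see below). A call has exactly 10 rows; each row is the pose to reach, as a shift and turn from the pose commanded when the call began, along the tool's axes at that moment, turning the shorter way round; what a row does not reach only later rows make up. The controller multiplies each number of a shift by 1 m and each number of a turn by 180 degrees. A row lasts 1/10 s, in which the tool goes at most 50 mm and 8.59 degrees, less where a joint would pass 70% of its speed; a pose out of reach is approached as far as the arm can. A call with a number of a shift or a turn outside -1 to 1 is refused whole. A call with a gripper value outside its range is refused whole. The fingers move at their own pace and stop on an object; "newtons" is the grip in N (left out, the last holds). Time passes only in rows, so rows that repeat a pose let the fingers close, or fill a call up. It gives the time, the measured TCP pose, the force and the opening at its end, in the units of the state.
- bot.state(): the state, without advancing time (a new reading comes with each control period).
- bot.get_image(name): name is "side" or "top"; returns the picture (400x640x3 uint8, red, green, blue); there is no depth.
- bot.camera_model(name): a dict with "K" (3x3 intrinsics, pixels), "k1" (the pictures are not rectified: a ray, as slopes to the right and down, at radius r is drawn at 1 + k1 r^2 times it, then the intrinsics apply), "rvec" (rotation vector, rad) and "tvec" (3), from world to camera coordinates, as OpenCV has them. Camera axes: x right, y down, z forward; pixel columns grow to the right and rows downward; lengths in m; the calibration is good to about 2 mm. A picture is of the moment at which its call begins. camera_model takes no time and is no camera call.
- bot.hand_in(): hands the job in, once; it reports no verdict.
The state is a dict: "time": time; "joint_pos": joint angles; "joint_velocities": joint speeds; "joint_efforts": joint torques, N m; "eef_pos": TCP position; "tool_rot": TCP orientation; "wrist_force": force on the tool from outside, world axes, zero at the start; "ft_torque": the same for the moment, N m; "finger_gap": finger opening in m.
Only numpy, scipy, OpenCV 4.12 (cv2) and the standard library are available. Lean on these libraries where they do the work, as an engineer would, in place of code of your own. Each camera call takes 0.05 s, during which the arm holds its last target.

## Task

Bleed the bench air receiver that has the pin valve: grip the small knurled lock nut, unscrew it counter-clockwise (seen from above) until it stops, about a quarter turn, and let go of it. Then press the freed valve pin straight down as far as it goes, hold it there for a second, and let it spring back up. Leave the lookalike receiver with the wide domed cap alone.

Things in the scene. Friction and masses are not known exactly. Their poses are not given: they have to be found in the camera images.
- receiver: The air receiver to bleed: squat round aluminium tank, 94 mm across, 55 mm high, bolted to the bench. Origin at the centre of its underside, on the bench; z up; yaw meaningless. On the vertical axis through the origin stands a brass valve: collar (26 mm across) 55 to 67 mm above the bench, fixed stem (17 mm across) 67 to 90 mm, then the knurled nut and, topmost, the pin.
- lock_nut (a joint): Turn (rad) of the round knurled brass nut, 22 mm across, 14 mm tall, 90 to 104 mm above the bench when tight. 0 is tight; grows counter-clockwise seen from above; stops at 1.4; starts at 0 to 0.15. Turning it needs 0.12 N m; it stays where left. Threaded on the pin, it climbs 3.5 mm per rad (5 mm in all) and goes down with a pressed pin.
- valve_pin (a joint): How far (m) the steel pin is pressed down; 0 is up. It stands out of the nut: 7 mm thick with an 11 mm head, its top 123 mm above the bench when up. Spring: 3 N at the top, 5.5 N at 5 mm. It goes down only until the nut meets the stem: 4.9 mm with the nut fully unscrewed, then a hard stop; under 1 mm while the nut is tight.
- capped_receiver: The lookalike to leave alone: the same tank, bolted down, but with a wider knurled brass cap (33 mm across, from 67 to 99 mm above the bench) with a domed top and no pin. Origin at the centre of its underside; z up.
Things that resemble listed ones, but are neither listed nor needed, are in the scene too. What is shaped like the receiver but green or pink is not meant.

How it is judged:
By the outcome, as a careful person would: the job done as asked, in the order asked, and still so for the second after the job is handed in, with the robot touching nothing.
It also fails if it takes over 38 s, if anything falls off the work surface, if the arm or the gripper's body presses on something with over 40 N, if the wrist force passes 120 N, or if a joint passes its speed limit or range.

## Working session

There is one attempt and no reset: what is moved stays moved. The work goes in short steps, Python scripts to look and compute and a tool call to move; the robot and the scene stay as the last step left them, time stands still between calls to the robot, and variables do not carry over. Pictures are saved under pics/ and viewed, and the job is handed in when it is done.

Besides the shell and the picture viewer there is one more tool, called after "Request:" as name(argument=value, ...), one argument or row to a line, values as JSON. arm_command: Moves the arm, as the interface text tells. Shifts and turns lie within -1 to 1; 1 stands for 1 m of shift or 180 degrees of turn. Its arguments: {"type":"object","properties":{"targets":{"type":"string"},"newtons":{"type":"number"}},"required":["targets"]}

```bash
mkdir -p pics; ls
python3 - <<'E'
from plant import bot
import cv2
for n in("side","top"):
    im=bot.get_image(n); cv2.imwrite(f"pics/{n}0.png",im[:,:,::-1])
    print(n,bot.camera_model(n))
s=bot.state(); print(s, bot.tip_extent)
E
```

```text
pics
side {'K': array([[493.36577352,   0.        , 315.91336035],
       [  0.        , 493.36577352, 196.54810475],
       [  0.        ,   0.        ,   1.        ]]), 'k1': -0.09152350513212291, 'rvec': array([ 0.59713109, -2.59023522,  1.25918504]), 'tvec': array([0.48724651, 0.19144575, 1.03505958])}
top {'K': array([[367.80556697,   0.        , 318.50617986],
       [  0.        , 367.80556697, 198.76328309],
       [  0.        ,   0.        ,   1.        ]]), 'k1': -0.03996378113954739, 'rvec': array([ 2.11460829, -2.15583971,  0.18648572]), 'tvec': array([0.04038294, 0.54778128, 0.77148659])}
{'time': 0.1, 'joint_pos': array([-1.39559781e+00,  2.59161580e-01,  2.08140810e-02,  1.33372135e+00,
       -2.10133379e-05,  1.41822031e+00]), 'joint_velocities': array([-0.00058067, -0.00108805,  0.0006319 ,  0.00011293,  0.00079362,
        0.00041264]), 'joint_efforts': array([ 4.63689285e-03, -5.56692874e+01,  3.45070803e+01,  1.17142763e-02,
       -1.82095523e-04, -2.61502873e-07]), 'eef_pos': array([ 0.17706201, -0.52066668,  0.40410326]), 'tool_rot': array([ 0.96529535,  1.34757008, -0.96384659]), 'wrist_force': array([-0.69537506,  0.18707758, -0.91079898]), 'ft_torque': array([-0.01225952, -0.02978673,  0.03091914]), 'finger_gap': 0.0851133193406712} 0.1734
```

View pics/side0.png

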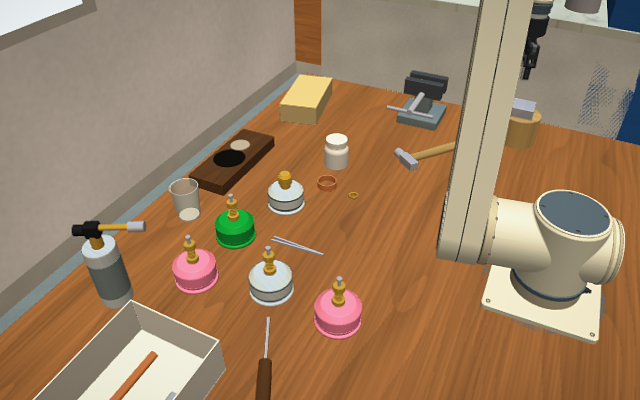

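View pics/top0.png

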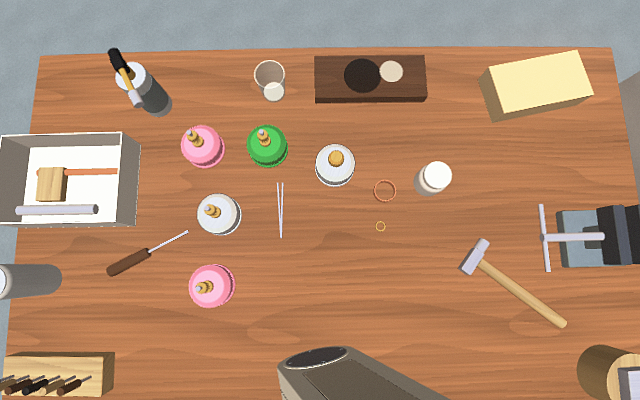

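The side view shows five tanks: pink (195,270), pink (338,310), green (235,227), aluminium with a wide domed cap (286,195), and aluminium with a thin stem and pin (271,280). In the top view the last two are at (335,165) and (218,213). The one at side (271,280) / top (218,213) fits the description: aluminium, with a pin. I'll confirm this in an enlarged crop.

Run:
```python
import cv2,numpy as np
s=cv2.imread("pics/side0.png");t=cv2.imread("pics/top0.png")
a=cv2.resize(s[235:310,235:310],(400,400),interpolation=cv2.INTER_CUBIC)
b=cv2.resize(t[180:245,185:250],(400,400),interpolation=cv2.INTER_CUBIC)
cv2.imwrite("pics/crop1.png",np.hstack([a,b]))
```

```text
(no output)
```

View pics/crop1.png

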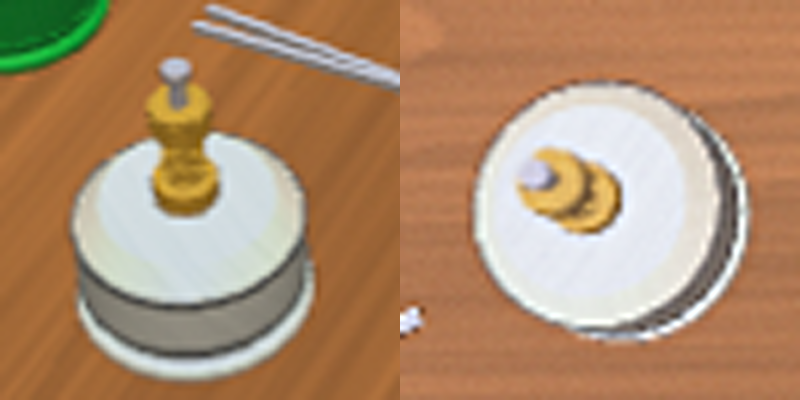

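The crop shows an aluminium tank with a narrow nut and a steel pin, so it is the right one. The pin head is at about side (267.5,247.5), top (206.8,207.7).

```bash
cat > h.py <<'E'
import numpy as np,cv2
from plant import bot
def cam(n):
    m=bot.camera_model(n);R=cv2.Rodrigues(m["rvec"])[0]
    return m["K"],np.array([m["k1"],0,0,0,0]),R,m["tvec"]
def ray(n,p):
    K,d,R,t=cam(n)
    u=cv2.undistortPoints(np.array([[p]],float),K,d)[0,0]
    v=R.T@np.array([u[0],u[1],1]); return -R.T@t,v/np.linalg.norm(v)
def plane(n,p,z):
    c,v=ray(n,p); return c+v*(z-c[2])/v[2]
def two(ps,pt):
    c1,v1=ray("side",ps);c2,v2=ray("top",pt)
    s=np.linalg.lstsq(np.c_[v1,-v2],c2-c1,rcond=None)[0]
    a=c1+s[0]*v1;b=c2+s[1]*v2
    return (a+b)/2,np.linalg.norm(a-b)
def proj(n,P):
    K,d,R,t=cam(n)
    return cv2.projectPoints(np.array(P,float).reshape(-1,1,3),cv2.Rodrigues(R)[0],t,K,d)[0].reshape(-1,2)
E
python3 - <<'E'
from h import *
np.set_printoptions(precision=4,suppress=True)
ps,pt=(267.5,247.5),(206.8,207.7)
print(two(ps,pt)); print(plane("side",ps,.121),plane("top",pt,.122))
# brass mask
for n,(x0,y0,x1,y1) in dict(side=(255,235,290,285),top=(198,195,235,232)).items():
    im=cv2.imread(f"pics/{n}0.png");h=cv2.cvtColor(im,cv2.COLOR_BGR2HSV)
    m=np.zeros(im.shape[:2],np.uint8)
    m[y0:y1,x0:x1]=(cv2.inRange(h,(12,120,60),(30,255,255)))[y0:y1,x0:x1]
    k,l,st,c=cv2.connectedComponentsWithStats(m)
    print(n,[(st[i],c[i]) for i in range(1,k) if st[i][4]>15])
# tank shoulder ellipse (white) in top image
im=cv2.imread("pics/top0.png");h=cv2.cvtColor(im,cv2.COLOR_BGR2HSV)
m=cv2.inRange(h,(0,0,150),(180,70,255)); mm=np.zeros_like(m);mm[185:245,190:245]=m[185:245,190:245]
c=max(cv2.findContours(mm,0,1)[0],key=cv2.contourArea);hull=cv2.convexHull(c);print(cv2.fitEllipse(hull))
P,_=two(ps,pt)
b=[P[0],P[1]]
for z in(0,.055,.09,.104,.123): print(z,proj("side",[*b,z]),proj("top",[*b,z]))
# tank outline check
out=[]
for n in("side","top"):
    im=cv2.imread(f"pics/{n}0.png");im=cv2.resize(im,None,fx=6,fy=6,interpolation=cv2.INTER_CUBIC)
    th=np.linspace(0,2*np.pi,60)
    for r,z in((.047,0),(.013,.067),(.011,.09),(.011,.104),(.0055,.123)):
        q=proj(n,np.c_[b[0]+r*np.cos(th),b[1]+r*np.sin(th),0*th+z])
        cv2.polylines(im,[np.int32((q+.5)*6)],True,(0,0,255),1)
    x,y=np.int32(proj(n,[*b,.06])[0]*6); out.append(im[y-250:y+250,x-200:x+200])
cv2.imwrite("pics/ov1.png",np.hstack(out))
E
```

```text
(array([0.522 , 0.2562, 0.1194]), np.float64(2.866763847092991e-05))
[0.521  0.2576 0.121 ] [0.5216 0.2554 0.122 ]
side [(array([255, 235,  35,  40, 916], dtype=int32), array([270.8941, 251.6517]))]
top [(array([198, 195,   8,   9,  31], dtype=int32), array([200.3548, 197.6774])), (array([205, 205,  16,  13, 127], dtype=int32), array([213.4094, 211.4252])), (array([198, 225,   6,   7,  20], dtype=int32), array([199.95, 228.85]))]
((218.83982849121094, 214.13365173339844), (41.488250732421875, 44.98173522949219), 108.51313018798828)
0 [[271.2078 288.357 ]] [[221.8715 215.0865]]
0.055 [[269.5588 270.3133]] [[215.4723 211.9539]]
0.09 [[268.4547 258.1493]] [[210.9351 209.7315]]
0.104 [[268.0005 253.1261]] [[209.0054 208.786 ]]
0.123 [[267.3723 246.1592]] [[206.2721 207.4466]]
```

View pics/ov1.png

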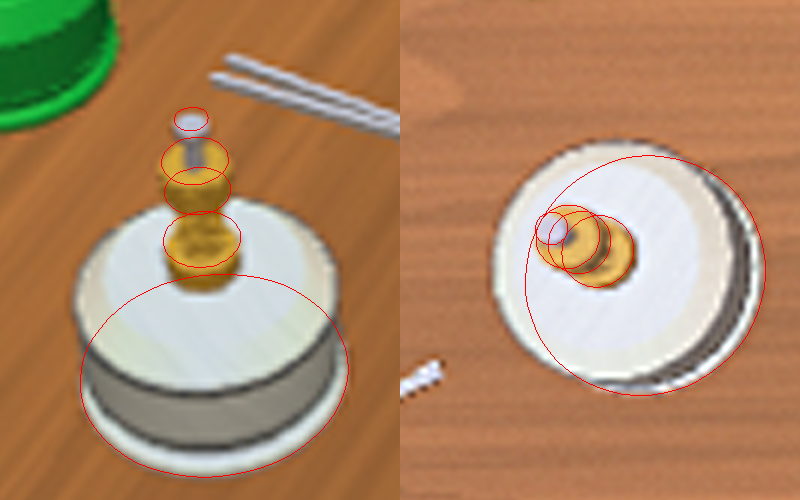

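Run:
```python
from h import *
np.set_printoptions(precision=4,suppress=True)
s=bot.state();R=cv2.Rodrigues(s["tool_rot"])[0];print(R)
print("zyaw",np.arctan2(R[1,2],R[0,2]), s["eef_pos"])
for n,p in dict(pinkA=(188,134),green=(262,132),pinkB=(199,288),cap=(336,158)).items(): 
    q=plane("top",p,.12);print(n,q,np.linalg.norm(q[:2]-[.522,.2565]))
for tgt in ([.522,.2565,.32],[.43,-.1,.40]):
    print(R.T@(np.array(tgt)-s["eef_pos"]))
```

```text
[[-0.0002  0.9468  0.3219]
 [ 0.0012  0.3219 -0.9468]
 [-1.      0.0002 -0.0013]]
zyaw -1.2430216740298827 [ 0.1771 -0.5207  0.4041]
pinkA [0.6787 0.3009 0.12  ] 0.16284101911942891
green [0.6796 0.1456 0.12  ] 0.19274315612153706
pinkB [0.3638 0.2668 0.12  ] 0.1585739175656887
cap [ 0.6204 -0.0074  0.12  ] 0.28168680269213375
[ 0.085   0.5768 -0.6246]
[ 0.0046  0.3749 -0.3168]
```

Request:
arm_command(
  targets="85 0 0.03 -0.025 -0.02 0 0; 85 0 0.067 -0.057 -0.04 0 0; 85 0 0.104 -0.088 -0.06 0 0; 85 0 0.141 -0.119 -0.08 0 0; 85 0 0.178 -0.15 -0.1 0 0; 85 0 0.215 -0.181 -0.12 0 0; 85 0 0.252 -0.213 -0.14 0 0; 85 0 0.289 -0.244 -0.16 0 0; 85 0 0.326 -0.275 -0.18 0 0; 85 0 0.36 -0.304 -0.2 0 0",
  newtons=40,
)

```text
time: 1.1
eef_pos: [0.4206, -0.1149, 0.4046]
tool_rot: [0.479, 1.517, -0.479]
wrist_force: [1.1, -0.2, 0.7]
finger_gap: 0.085
```

Run:
```python
from h import *
np.set_printoptions(precision=4,suppress=True)
s=bot.state();R=cv2.Rodrigues(s["tool_rot"])[0];print(s["time"],s["eef_pos"],s["joint_pos"],R)
print(R.T@(np.array([.522,.2565,.32])-s["eef_pos"]))
```

```text
1.1 [ 0.4206 -0.1149  0.4046] [-0.4596  0.0637 -0.22    1.2871  0.      1.723 ] [[ 0.      0.5744  0.8186]
 [ 0.      0.8186 -0.5744]
 [-1.      0.     -0.    ]]
[ 0.0847  0.3623 -0.1303]
```

Request:
arm_command(
  targets="85 0 0.03 -0.01 0 0 0; 85 0 0.075 -0.026 0 0 0; 85 0 0.12 -0.042 0 0 0; 85 0 0.165 -0.058 0 0 0; 85 0 0.21 -0.075 0 0 0; 85 0.02 0.25 -0.09 0 0 0; 85 0.04 0.29 -0.104 0 0 0; 85 0.065 0.33 -0.118 0 0 0; 85 0.08 0.355 -0.128 0 0 0; 85 0.085 0.362 -0.13 0 0 0",
)

```text
time: 2.1
eef_pos: [0.5224, 0.2561, 0.3171]
tool_rot: [0.478, 1.52, -0.481]
wrist_force: [-0.6, -0.8, 0.1]
finger_gap: 0.085
```

Run:
```python
from h import *
np.set_printoptions(precision=4,suppress=True)
out=[]
for n in("side","top"):
    im=bot.get_image(n)[:,:,::-1]
    x,y=np.int32(proj(n,[.522,.2565,.13])[0]); out.append(cv2.resize(im[max(0,y-65):y+65,x-65:x+65],(400,400),interpolation=cv2.INTER_CUBIC))
cv2.imwrite("pics/a2.png",np.hstack(out))
s=bot.state();R=cv2.Rodrigues(s["tool_rot"])[0];print(s["time"],s["eef_pos"],s["joint_pos"],R,s["wrist_force"],s["ft_torque"])
print(R.T@(np.array([.522,.2565,.254])-s["eef_pos"]))
```

```text
2.2 [0.5225 0.2544 0.3185] [ 0.3087  0.3488 -0.0708  1.1536 -0.0001  2.4926] [[-0.0022  0.5754  0.8179]
 [-0.0008  0.8179 -0.5754]
 [-1.     -0.002  -0.0014]] [-0.6491 -0.3583 -0.1549] [-0.0588 -0.0641  0.0371]
[ 0.0645  0.0016 -0.0015]
```

View pics/a2.png

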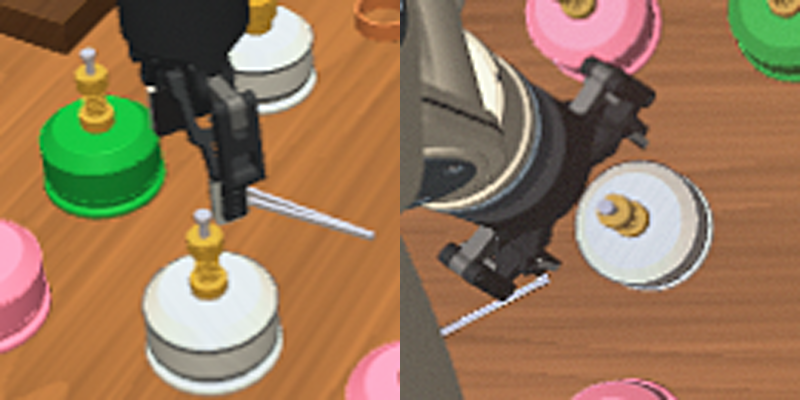

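Run:
```python
from h import *
s=bot.state();R=cv2.Rodrigues(s["tool_rot"])[0];p=s["eef_pos"]
out=[]
for n in("side","top"):
    im=bot.get_image(n)[:,:,::-1].copy();im=cv2.resize(im,None,fx=4,fy=4,interpolation=cv2.INTER_CUBIC)
    for d,c in((0.16,(0,0,255)),(0.1,(255,0,0))):
      for zz in(-.0425,.0425,-.057,.057,0):
        q=proj(n,p+R@[d,0,zz])[0];cv2.circle(im,tuple(np.int32((q+.5)*4)),4,c,-1)
    x,y=np.int32(proj(n,[.522,.2565,.18])[0]*4); y=max(y,250);out.append(im[y-250:y+250,x-200:x+200])
    K,d,RR,t=cam(n);print(n,-RR.T@t)
cv2.imwrite("pics/a3.png",np.hstack(out))
```

```text
side [0.12977393 0.83845709 0.79092187]
top [0.41075582 0.03521691 0.85259961]
```

View pics/a3.png

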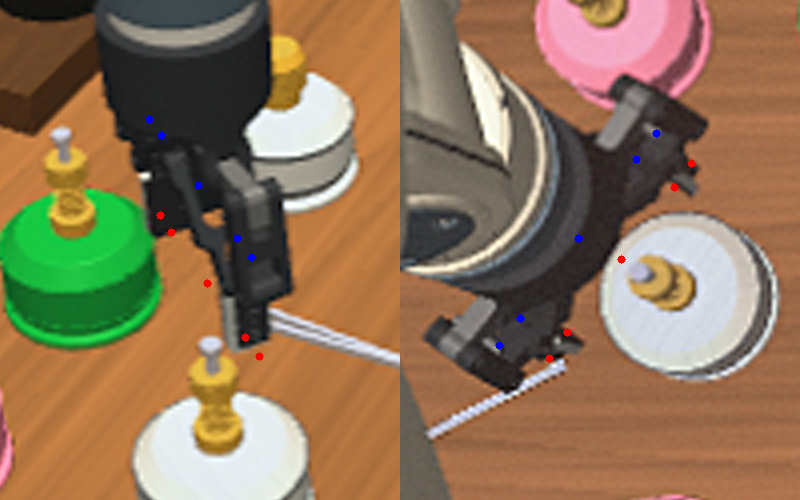

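Request:
arm_command(
  targets="85 0.015 0.002 -0.001 0 0 0; 85 0.035 0.002 -0.0015 0 0 0; 85 0.055 0.002 -0.0015 0 0 0; 85 0.068 0.002 -0.0015 0 0 0; 85 0.068 0.002 -0.0015 0 0 0; 60 0.068 0.002 -0.0015 0 0 0; 45 0.068 0.002 -0.0015 0 0 0; 40 0.068 0.002 -0.0015 0 0 0; 40 0.068 0.002 -0.0015 0 0 0; 40 0.068 0.002 -0.0015 0 0 0",
  newtons=40,
)

```text
time: 3.3
eef_pos: [0.5225, 0.2562, 0.252]
tool_rot: [0.482, 1.516, -0.481]
wrist_force: [-0.2, 0.0, 0.4]
finger_gap: 0.04
```

Run:
```python
from h import *
s=bot.state();R=cv2.Rodrigues(s["tool_rot"])[0];p=s["eef_pos"]
print(s)
out=[]
for n in("side","top"):
    im=bot.get_image(n)[:,:,::-1].copy();im=cv2.resize(im,None,fx=4,fy=4,interpolation=cv2.INTER_CUBIC)
    x,y=np.int32(proj(n,[.522,.2565,.1])[0]*4); y=max(y,250);out.append(im[y-250:y+250,x-200:x+200])
cv2.imwrite("pics/a4.png",np.hstack(out))
```

```text
{'time': 3.3, 'joint_pos': array([ 3.11785394e-01,  3.95910788e-01, -1.78829138e-01,  9.95600034e-01,
       -1.20553046e-05,  2.49721652e+00]), 'joint_velocities': array([ 0.00250989,  0.00237844, -0.0030732 , -0.0012154 ,  0.00068116,
        0.00169425]), 'joint_efforts': array([-7.74761941e-02, -6.25756860e+01,  3.07270610e+01,  3.61559309e-03,
       -2.58843342e-03, -9.49577079e-04]), 'eef_pos': array([0.5225375 , 0.25624559, 0.25200052]), 'tool_rot': array([ 0.48152641,  1.51628892, -0.48112065]), 'wrist_force': array([-0.18428143,  0.01569075,  0.35698004]), 'ft_torque': array([0.02986319, 0.01311703, 0.02347812]), 'finger_gap': 0.03995660366666397}
```

View pics/a4.png

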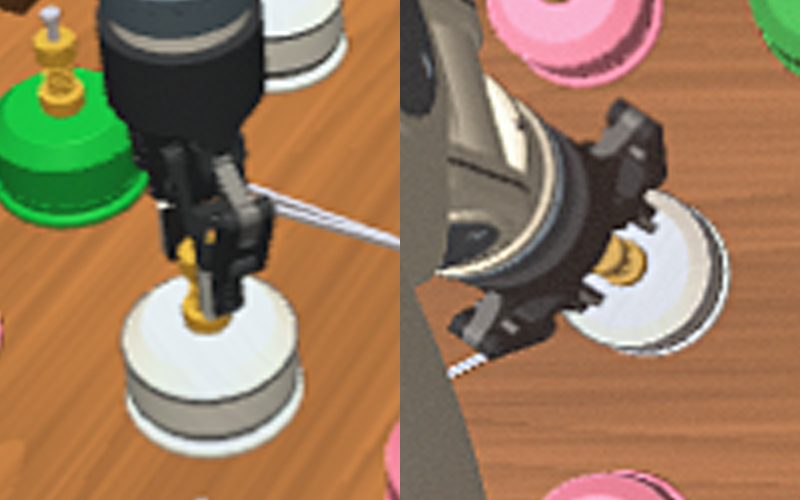

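The fingers straddle the brass nut, with no contact force. Closing now.

Request:
arm_command(
  targets="34 0 0 0 0 0 0; 30 0 0 0 0 0 0; 27 0 0 0 0 0 0; 25 0 0 0 0 0 0; 24 0 0 0 0 0 0; 23 0 0 0 0 0 0; 22 0 0 0 0 0 0; 20 0 0 0 0 0 0; 18 0 0 0 0 0 0; 16 0 0 0 0 0 0",
  newtons=30,
)

```text
time: 4.4
eef_pos: [0.5219, 0.2567, 0.2517]
tool_rot: [0.481, 1.519, -0.48]
wrist_force: [-4.6, 3.8, 3.1]
finger_gap: 0.0207
```

Run:
```python
from h import *
s=bot.state();R=cv2.Rodrigues(s["tool_rot"])[0]
print(s["finger_gap"],s["eef_pos"],R.T@s["wrist_force"],R.T@s["ft_torque"])
```

```text
0.020678478811069954 [0.52185987 0.25665753 0.25167798] [-3.09816407  0.43333044 -5.96747452] [-0.0413088   1.23387834  0.05129657]
```

Grip closed at 20.7 mm (nut is 22 mm), with about 6 N sideways. Turning counter-clockwise, climbing with the thread.

Request:
arm_command(
  targets="16 0 0 -0.0005 -0.015 0 0; 16 -0.0003 0 -0.0005 -0.045 0 0; 16 -0.0007 0 -0.0005 -0.08 0 0; 16 -0.0011 0 -0.0005 -0.115 0 0; 16 -0.0015 0 -0.0005 -0.15 0 0; 16 -0.0019 0 -0.0005 -0.185 0 0; 16 -0.0023 0 -0.0005 -0.22 0 0; 16 -0.0027 0 -0.0005 -0.25 0 0; 16 -0.003 0 -0.0005 -0.28 0 0; 16 -0.0033 0 -0.0005 -0.3 0 0",
  newtons=40,
)

```text
time: 5.4
eef_pos: [0.5217, 0.2567, 0.2551]
tool_rot: [-0.26, 1.556, 0.261]
wrist_force: [-4.2, 3.5, 1.8]
finger_gap: 0.0206
```

Run:
```python
from h import *
s=bot.state();R=cv2.Rodrigues(s["tool_rot"])[0]
print(s["finger_gap"],s["eef_pos"],s["wrist_force"],R.T@s["wrist_force"],R.T@s["ft_torque"],s["joint_pos"],np.arctan2(R[1,2],R[0,2])+.6126)
```

```text
0.020570339787683155 [0.52174124 0.25672726 0.25509734] [-4.16796889  3.49039198  1.8297443 ] [-1.82417182  4.65896249 -2.80521493] [0.15815394 0.48995214 0.72354809] [ 3.12812748e-01  3.92896957e-01 -1.74950189e-01  1.00343057e+00
  9.07874708e-04  1.55196094e+00] 0.9442481327017228
```

Request:
arm_command(
  targets="16 -0.0003 0 0 -0.025 0 0; 16 -0.0006 0 0 -0.05 0 0; 16 -0.0009 0 0 -0.075 0 0; 16 -0.0011 0 0 -0.1 0 0; 16 -0.0012 0 0 -0.115 0 0; 16 -0.0013 0 0 -0.125 0 0; 16 -0.0014 0 0 -0.135 0 0; 16 -0.0015 0 0 -0.14 0 0; 16 -0.0015 0 0 -0.145 0 0; 16 -0.0015 0 0 -0.145 0 0",
)

```text
time: 6.4
eef_pos: [0.5218, 0.2567, 0.2565]
tool_rot: [-0.612, 1.483, 0.613]
wrist_force: [-4.2, 4.1, 3.1]
finger_gap: 0.0201
```

Run:
```python
from h import *
s=bot.state();R=cv2.Rodrigues(s["tool_rot"])[0]
print(s["finger_gap"],s["eef_pos"],s["wrist_force"],R.T@s["wrist_force"],R.T@s["ft_torque"],s["joint_pos"],np.arctan2(R[1,2],R[0,2])+.6126)
```

```text
0.020133564709105736 [0.52180246 0.25671483 0.25654399] [-4.18534771  4.08426025  3.08040593] [-3.07456817  5.85041747 -0.08284816] [0.42179769 0.06243509 1.04334963] [ 3.12759443e-01  3.91776352e-01 -1.72672860e-01  1.00676497e+00
  9.07885718e-04  1.10012229e+00] 1.3960332659356496
```

Torque about the axis rose from 0.16 to 0.42 N m, which suggests the stop. I'll push a little further to confirm.

Request:
arm_command(
  targets="16 0 0 0 -0.005 0 0; 16 0 0 0 -0.01 0 0; 16 0 0 0 -0.015 0 0; 16 0 0 0 -0.02 0 0; 16 0 0 0 -0.02 0 0; 16 0 0 0 -0.02 0 0; 16 0 0 0 -0.02 0 0; 16 0 0 0 -0.02 0 0; 16 0 0 0 -0.02 0 0; 16 0 0 0 -0.02 0 0",
  newtons=50,
)

```text
time: 7.4
eef_pos: [0.5224, 0.2563, 0.2566]
tool_rot: [-0.661, 1.468, 0.66]
wrist_force: [2.5, -4.2, 1.8]
finger_gap: 0.0199
```

Run:
```python
from h import *
s=bot.state();R=cv2.Rodrigues(s["tool_rot"])[0]
print(s["finger_gap"],s["eef_pos"],s["wrist_force"],R.T@s["wrist_force"],R.T@s["ft_torque"],np.arctan2(R[1,2],R[0,2])+.6126)
```

```text
0.01986105967320301 [0.52238938 0.2562848  0.25655972] [ 2.50182331 -4.22285261  1.76558278] [-1.76132333 -4.67462383 -1.50150551] [-0.05418966  0.26898919 -0.98817627] 1.4583554543888049
```

Request:
arm_command(
  targets="25 0 0 0 -0.02 0 0; 35 0 0 0 -0.02 0 0; 50 0 0 0 -0.02 0 0; 60 0 0 0 -0.02 0 0; 60 0 0 0 -0.02 0 0; 60 -0.01 0 0 -0.02 0 0; 60 -0.03 0 0 -0.02 0 0; 60 -0.05 0 0 -0.02 0 0; 60 -0.06 0 0 -0.02 0 0; 60 -0.06 0 0 -0.02 0 0",
)

```text
time: 8.4
eef_pos: [0.5224, 0.2566, 0.3182]
tool_rot: [-0.709, 1.449, 0.709]
wrist_force: [-0.1, 0.1, -0.9]
finger_gap: 0.0597
```

Run:
```python
from h import *
s=bot.state();R=cv2.Rodrigues(s["tool_rot"])[0];p=s["eef_pos"]
print(s["time"],s["finger_gap"],p,s["wrist_force"],R,s["joint_pos"])
out=[]
for n in("side","top"):
    im=bot.get_image(n)[:,:,::-1].copy();im=cv2.resize(im,None,fx=6,fy=6,interpolation=cv2.INTER_CUBIC)
    x,y=np.int32(proj(n,[.522,.2565,.1])[0]*6); y=max(y,250);out.append(im[y-250:y+250,x-200:x+200])
cv2.imwrite("pics/a5.png",np.hstack(out))
```

```text
8.4 0.05972435514277462 [0.52236271 0.25659867 0.31821184] [-0.12715558  0.08456372 -0.88641221] [[ 2.82341714e-03 -7.88769514e-01  6.14682587e-01]
 [ 9.41219019e-04  6.14686861e-01  7.88770675e-01]
 [-9.99995571e-01 -1.64847770e-03  2.47792229e-03]] [ 3.12453618e-01  3.48424434e-01 -7.20494301e-02  1.14734642e+00
  2.77447138e-05  9.74441584e-01]
```

View pics/a5.png

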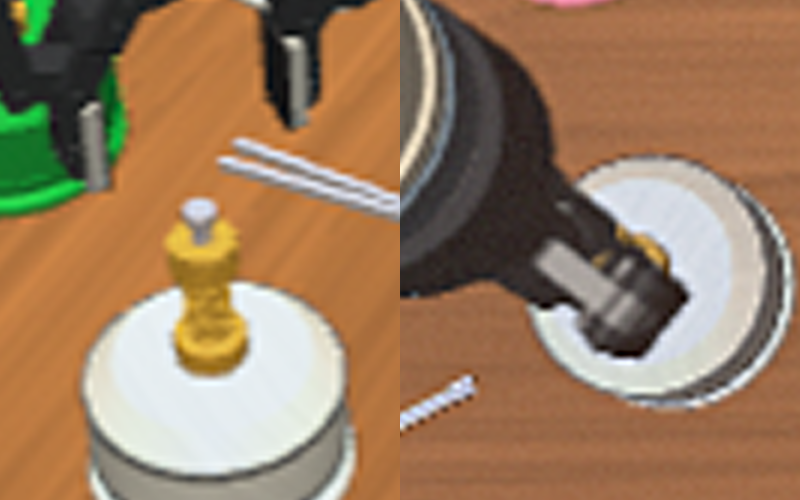

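The nut sits visibly higher and the pin is free (side crop head at (200,210)). The fingers are clear. Closing them and approaching the pin.

Request:
arm_command(
  targets="30 0 0 0 0 0 0; 0 0 0 0 0 0 0; 0 0 0 0 0 0 0; 0 0 0 0 0 0 0; 0 0 0 0 0 0 0; 0 0.005 0 0 0 0 0; 0 0.01 0 0 0 0 0; 0 0.014 0 0 0 0 0; 0 0.017 0 0 0 0 0; 0 0.017 0 0 0 0 0",
  newtons=20,
)

```text
time: 9.5
eef_pos: [0.522, 0.2565, 0.2988]
tool_rot: [-0.709, 1.453, 0.71]
wrist_force: [-0.0, -0.5, 0.2]
finger_gap: 0.0
```

Run:
```python
from h import *
s=bot.state();R=cv2.Rodrigues(s["tool_rot"])[0];p=s["eef_pos"]
print(s["time"],s["finger_gap"],p,s["wrist_force"])
out=[]
for n in("side","top"):
    im=bot.get_image(n)[:,:,::-1].copy();im=cv2.resize(im,None,fx=6,fy=6,interpolation=cv2.INTER_CUBIC)
    x,y=np.int32(proj(n,[.522,.2565,.12])[0]*6); y=max(y,250);out.append(im[y-250:y+250,x-200:x+200])
cv2.imwrite("pics/a6.png",np.hstack(out))
```

```text
9.5 3.972640947460885e-05 [0.52200472 0.25645376 0.29884838] [-0.02472797 -0.52578355  0.20121045]
```

View pics/a6.png

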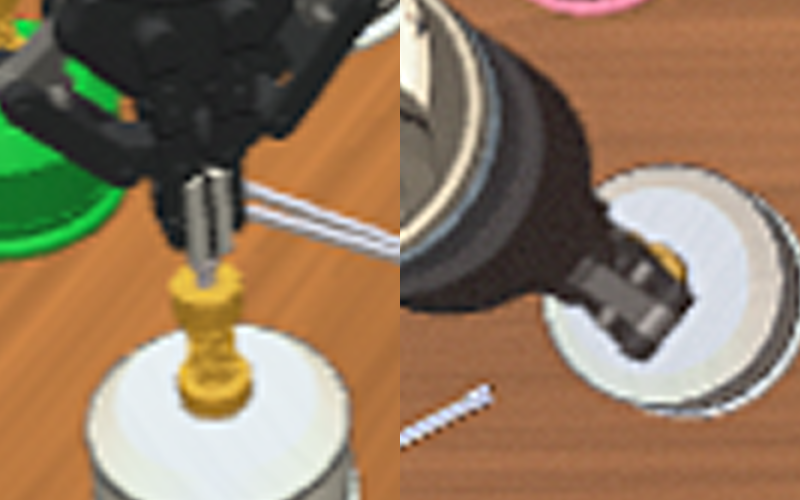

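Shut fingertips sit centred above the pin head. Pressing in steps.

Request:
arm_command(
  targets="0 0.001 0 0 0 0 0; 0 0.002 0 0 0 0 0; 0 0.003 0 0 0 0 0; 0 0.004 0 0 0 0 0; 0 0.005 0 0 0 0 0; 0 0.0055 0 0 0 0 0; 0 0.006 0 0 0 0 0; 0 0.006 0 0 0 0 0; 0 0.006 0 0 0 0 0; 0 0.006 0 0 0 0 0",
)

```text
time: 10.6
eef_pos: [0.5221, 0.2565, 0.2936]
tool_rot: [-0.709, 1.452, 0.709]
wrist_force: [-0.5, -0.7, 4.5]
finger_gap: 0.0002
```

Run:
```python
from h import *
s=bot.state();print(s["finger_gap"],s["eef_pos"],s["wrist_force"],s["ft_torque"])
```

```text
0.0002302953937421509 [0.52213643 0.25652384 0.29357412] [-0.53276829 -0.70016229  4.52310076] [-0.02039655  0.09047386  0.0150378 ]
```

Request:
arm_command(
  targets="0 0.001 0 0 0 0 0; 0 0.0015 0 0 0 0 0; 0 0.002 0 0 0 0 0; 0 0.0025 0 0 0 0 0; 0 0.003 0 0 0 0 0; 0 0.0033 0 0 0 0 0; 0 0.0033 0 0 0 0 0; 0 0.0033 0 0 0 0 0; 0 0.0033 0 0 0 0 0; 0 0.0033 0 0 0 0 0",
)

```text
time: 11.6
eef_pos: [0.522, 0.2565, 0.2912]
tool_rot: [-0.709, 1.451, 0.709]
wrist_force: [-2.8, -0.6, 14.4]
finger_gap: -0.0002
```

Run:
```python
from h import *
s=bot.state();print(s["finger_gap"],s["eef_pos"],s["wrist_force"],s["ft_torque"])
```

```text
-0.0002029022861638228 [0.52204758 0.25650531 0.29118761] [-2.75087382 -0.64285938 14.37649141] [-0.1508269   0.69216208  0.0116153 ]
```

14.4 N is well above the 5.5 N spring force, so the pin is on the hard stop, about 5 mm down. Holding for over a second.

Request:
arm_command(
  targets="0 0.0003 0 0 0 0 0; 0 0.0003 0 0 0 0 0; 0 0.0003 0 0 0 0 0; 0 0.0003 0 0 0 0 0; 0 0.0003 0 0 0 0 0; 0 0.0003 0 0 0 0 0; 0 0.0003 0 0 0 0 0; 0 0.0003 0 0 0 0 0; 0 0.0003 0 0 0 0 0; 0 0.0003 0 0 0 0 0",
)

```text
time: 12.6
eef_pos: [0.522, 0.2565, 0.2911]
tool_rot: [-0.709, 1.45, 0.709]
wrist_force: [-2.6, -1.9, 14.6]
finger_gap: 0.0001
```

Request:
arm_command(
  targets="0 0 0 0 0 0 0; 0 0 0 0 0 0 0; 0 0 0 0 0 0 0; 0 0 0 0 0 0 0; 0 -0.003 0 0 0 0 0; 0 -0.006 0 0 0 0 0; 0 -0.015 0 0 0 0 0; 0 -0.04 0 0 0 0 0; 0 -0.07 0 0 0 0 0; 0 -0.08 0 0 0 0 0",
)

```text
time: 13.6
eef_pos: [0.5224, 0.2566, 0.3726]
tool_rot: [-0.709, 1.449, 0.709]
wrist_force: [0.7, 0.8, -0.4]
finger_gap: 0.0001
```

Run:
```python
from h import *
s=bot.state();print(s["time"],s["eef_pos"],s["wrist_force"])
out=[]
for n in("side","top"):
    im=bot.get_image(n)[:,:,::-1].copy();cv2.imwrite(f"pics/{n}9.png",im);im=cv2.resize(im,None,fx=6,fy=6,interpolation=cv2.INTER_CUBIC)
    th=np.linspace(0,2*np.pi,60)
    for r,z in((.011,.095),(.011,.109),(.0055,.123)):
        q=proj(n,np.c_[.522+r*np.cos(th),.2565+r*np.sin(th),0*th+z])
        cv2.polylines(im,[np.int32((q+.5)*6)],True,(0,0,255),1)
    x,y=np.int32(proj(n,[.522,.2565,.12])[0]*6); y=max(y,250);out.append(im[y-250:y+250,x-200:x+200])
cv2.imwrite("pics/a7.png",np.hstack(out))
```

```text
13.6 [0.52236163 0.2565993  0.37263638] [ 0.72153573  0.7761151  -0.40076075]
```

View pics/a7.png

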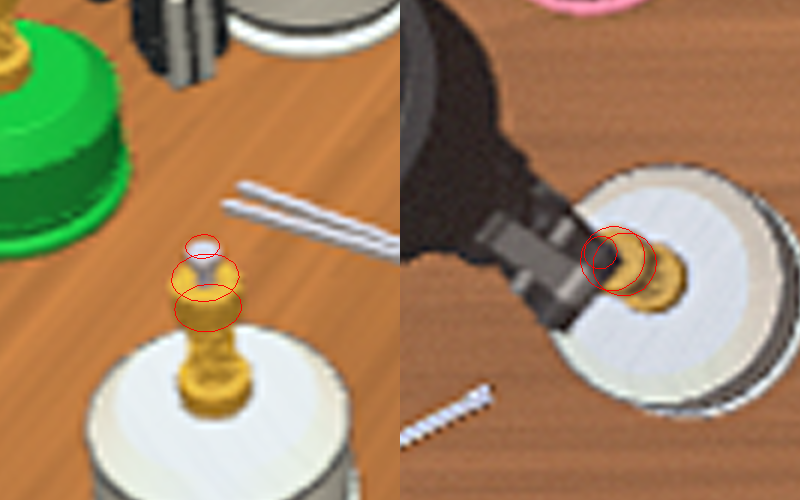

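The pin head is back at its 123 mm outline, the nut matches its 95–109 mm raised outline, and the tool is clear. Handing in.

```bash
python3 -c "
from plant import bot
print(bot.hand_in())"
```

```text
the job is handed in; nothing more can be done
None
```

I bled the aluminium receiver with the pin valve, found at about (0.522, 0.2565) m, and handed the job in at about 13.7 s. The hand-in reports no verdict.

- **Lock nut:** I gripped it and turned it counter-clockwise. At 1.40 rad of tool turn the torque rose from 0.16 to 0.42 N m. A further 3.6° took the tool to 1.46 rad and the pads slipped, so I take the nut to be at its stop. I then let go of it.
- **Extra turn on release:** I also turned the tool about 3.6° further counter-clockwise by mistake as the fingers opened. It did no visible harm.
- **Pin:** I pressed it with the shut fingertips to the hard stop, about 5 mm down. The force was 14.5 N, well above the 5.5 N spring. I held it there for over 1.4 s, then withdrew straight up.
- **Last checks:** After withdrawing, the wrist force was near zero with the tool clear. In the side view the nut matches its raised 95–109 mm outline. The pin head is back at 123 mm, within the roughly 1 mm offset that view already showed before the job. In the top view a finger hides the pin head.
- **Lookalikes:** I did not go near the capped receiver or the green and pink ones.

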